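# Load milk bottles into the gravity chute, caps left

## Task

Restock the sloping bottle chute with the two loose milk bottles, the one standing on the teal stool and the one lying on the worktop, so that all three bottles lie square across the chute one behind the other at its low end, every cap pointing to the same side as the bottle already in it. Set the bottles down gently: do not knock the standing bottle over, let it fall on its side or drop bottles into the chute from a height, and leave the other things where they are.

Things in the scene. Friction and masses are not known exactly. Their poses are not given: they have to be found in the camera images.
- bottle_up_center (a point): Loose milk bottle standing on the stool: closed, rigid, about 0.21 kg, 126 mm long. Round white body 52 mm in diameter for 84 mm from its base, then a shoulder and a grey screw cap 33 mm in diameter. This point is on its axis half-way along, 63 mm from either end. Its z axis runs from base to cap. Laid on a level top it stays where it is put; pushed, it rolls.
- bottle_up_cap (a point): Middle of the cap of the standing bottle, on its axis, 52 mm from the half-way point and 11 mm from the end face of the cap.
- bottle_down_center (a point): Second loose milk bottle, same shape, size and mass, lying on its side on the worktop, cap in any direction. This point is on its axis half-way along it, 63 mm from either end, 26 mm above what it lies on. Its own y axis runs along the bottle from base to cap.
- bottle_down_cap (a point): Middle of the cap of the lying bottle, on its axis, 52 mm from the half-way point.
- bottle_in_center (a point): Third milk bottle, same shape, size and mass, already lying in the chute against the stop lip. Half-way point on its axis; its own y axis runs along the bottle from base to cap.
- bottle_in_cap (a point): Middle of the cap of the bottle already in the chute, on its axis, 52 mm from the half-way point.
- chute: Gravity bottle chute, fixed: sheet-metal tray with wire sides, open above, 335 mm long, 140 mm wide inside: 7 mm to spare at each end of a bottle lying across it. Origin on the worktop under its middle. x runs along the lane, uphill, away from the robot; y runs across it; caps belong on the +y side. The side wires (6 mm thick) reach 69 mm above the tray, the lip at the high end 9 mm.
- chute_load (a point): A good place for the middle of a bottle's axis when laying it across the tray in the free upper half: 26 mm off the tray, 27 mm uphill (+x) of the chute's origin, 83 mm above the worktop. Axes as the chute's. Let go there, it rolls down by itself to the stop lip or the bottle in front of it.
- stool: Short teal metal stool used as a shelf, fixed, 400 x 280 mm (x by y), 200 mm high. Origin on the worktop under its middle. A white cereal dispenser with a clear hopper, 368 mm high, 170 mm across its foot, is fixed on it, 115 mm to +x and 60 mm to +y of the stool's middle. Between stool and chute the worktop is free but for the lying bottle.
- canister: Grey lidded canister standing on the stool near the bottle, loose, 94 mm in diameter, 110 mm high with its knob. Origin at its underside. Leave it alone.
- mug: Stainless steel mug on the coaster, loose, 78 mm in diameter, 88 mm high, handle on its +y side. Origin at its underside. Leave it alone.
- coaster: Round wooden coaster under the mug, loose, 96 mm in diameter, 9 mm thick. Origin at its underside. Leave it alone.
- bowl: White ceramic bowl at the back of the worktop, loose, 132 mm in diameter, 58 mm high. Origin at its underside. Leave it alone.
- jar: Jam jar standing on the stool, loose, 68 mm in diameter, 95 mm high. Origin at its underside. Leave it alone.
- chute_lip (a point): Foot of the stop lip, where it meets the tray at the low end of the lane, mid-width, 165 mm to -x of the chute's origin and 23 mm above the worktop. The lip stands 35 mm above the tray. From here the tray rises at 10 degrees towards +x (52 mm high at the chute's middle, 81 mm at its high end). Three bottles in a row have their centres at about chute x = -144, -92 and -41 mm.
Not all that is in view belongs to the job. What is shaped like the part that bears bottle_down_center but green or pink is not meant. Leave any purple look-alike of the part that bears bottle_in_center alone.

How it is judged:
At the end, for the whole second after the job is handed in: All three bottles lie still on the tray, one behind the other at its low end (centres in the lowest 140 mm of the lane, none on top of another), within 20 mm of its middle line, square across it to 0.15 rad, all caps on the chute's +y side; nothing else tipped over (x of bottle_up_center in the frame of chute between -0.16 and -0.025 m and y of bottle_up_center in the frame of chute between -0.02 and 0.02 m and z of bottle_up_center in the frame of chute between 0.04 and 0.085 m and y of each of bottle_up_cap, bottle_down_cap, bottle_in_cap in the frame of chute above 0.04 m and angle between the z axis of bottle_up_center and the y axis of chute, either way round below 0.15 rad and linear speed of each of bottle_up, bottle_down, bottle_in below 0.02 m/s and x of bottle_down_center in the frame of chute between -0.16 and -0.025 m and y of bottle_down_center in the frame of chute between -0.02 and 0.02 m and z of bottle_down_center in the frame of chute between 0.04 and 0.085 m and angle between the y axis of each of bottle_down_center, bottle_in_center and the y axis of chute, either way round below 0.15 rad and x of bottle_in_center in the frame of chute between -0.16 and -0.025 m and y of bottle_in_center in the frame of chute between -0.02 and 0.02 m and z of bottle_in_center in the frame of chute between 0.04 and 0.085 m and angle between each of canister, mug, jar, bowl's own z axis and vertical below 0.15 rad); the robot touches nothing.
It fails at once if the standing bottle is knocked over, or falls on its side or to the worktop, instead of being laid down (linear speed of bottle_up above 1.6 m/s or (angular speed of bottle_up above 5 rad/s and angle between bottle_up_center's own z axis and vertical between 0.3 and 1.45 rad and horizontal distance between bottle_up_center and chute above 0.2 m)).
It fails at once if a bottle is dropped or thrown into the chute from a height ((linear speed of bottle_up above 1.1 m/s and horizontal distance between bottle_up_center and chute below 0.2 m) or (linear speed of bottle_down above 1.1 m/s and horizontal distance between bottle_down_center and chute below 0.2 m)).
It fails at once if the canister, mug, coaster, bowl or jar is moved by more than 30 mm (distance of any of canister, mug, coaster, bowl, jar from where it was at the start of the episode above 0.03 m).
It also fails if it takes over 72 s, if anything falls off the work surface, if the arm or the gripper's body presses on something with over 40 N, if the wrist force passes 120 N, or if a joint passes its speed limit or range.

## Robot

A 6-joint arm with a two-finger parallel gripper is mounted at the origin on the work surface. World frame = base frame: x ahead of the robot, y to its left, z up, the work surface at z = 0. Lengths are in m, angles in rad, forces in N, time in s.
With the tool pointing down it reaches from about 0.35 to 0.975 m from the base axis. Payload 4.9 kg.
Tool frame: the origin (TCP) lies at the very end of the fingers, on their centre line; the grasp point (between the pads) lies 19 mm behind it; z points along the fingers, y is the line along which they close (so a half turn about z gives the same grasp; the last joint's range is limited). The gripper opens to 85 mm and grips with 20 to 120 N. Pads are 22 mm wide; open, the fingers measure 114 mm over their backs; the gripper's body (76 mm by 85 mm) begins 54 mm behind the grasp point. The pads swing forward as they close: fully open they stand 13 mm farther back than shut.
Start: joints at [1.019, 0.053, 1.613, -0, 1.476, -0.119], TCP at [0.262, 0.567, 0.231] pointing down, gripper open.
Joint ranges: [-3.01, 3.01], [-1.01, 2.22], [0.06, 2.58], [-1.02, 4.17], [0.09, 2.62], [-3.14, 3.14]. Speed limits (rad/s): [2.57, 2.57, 3.14, 3.14, 3.14, 3.14].

## Interface

Orientations are given as a rotation vector (axis times angle).
In Python, from station import * gives the robot as it stands.
- The arm moves only by the shell command python3 -m crank 'ROWS' [OPENING] [FORCE]. ROWS is JSON, a list of rows, each an object with "offset": the shift along the tool's x, y, z in m, a list of three; "twist": the turn, a rotation vector about the tool's x, y, z in degrees, a list of three. In form: [{"offset": [x, y, z], "twist": [rx, ry, rz]}, ...]. A call has 1 to 20 rows; each row is the pose to reach, as a shift and turn from the pose commanded when the call began, along the tool's axes at that moment; what a row does not reach only later rows make up. A row lasts 1/8 s, in which the tool goes at most 62.5 mm and 10.7 degrees, less where a joint would pass 70% of its speed; a pose out of reach is approached as far as the arm can. A call with a gripper value outside its range is refused whole. OPENING is the opening, from 0 (shut) to 1 (fully open), set as the call begins (- or left out, the last holds). The fingers move at their own pace and stop on an object; FORCE is the grip in N (left out, the last holds). Time passes only in rows, so rows that repeat a pose let the fingers close. It gives the time, the measured TCP pose, the force, the opening and the grip force at its end, in the units of the state.
- get_obs(): the state, without advancing time (a new reading comes with each control period).
- get_image(name): name is "side" or "top"; returns the picture (420x560x3 uint8, red, green, blue); there is no depth.
- get_calibration(name): a dict with "intrinsics" (3x3 intrinsics, pixels), "world_from_camera" (4x4, takes a point from camera to world coordinates). Camera axes: x right, y up, looking along -z (the intrinsics and any distortion apply to the point x, -y, -z); pixel columns grow to the right and rows downward; lengths in m; the calibration is good to about 2 mm. A picture is of the moment at which its call begins. get_calibration takes no time and is no camera call.
- finish_job(): hands the job in; it is judged then, once.
Trained networks look in the newest picture that a camera, given by its name, has taken for a name from the list of things; names that differ only in an ending like _2 or _b are one class to them, and where a whole thing is asked for, a point or a joint stands for the part that bears it (a point fixed in the world has none). Each returns a list of dicts, best first, with "confidence" (0 to 1); they miss things now and then, are a little off and sometimes report something else, mostly with a low value. They report only what shows in the picture. A call takes as long as a camera call. They do not tell look-alikes from the thing itself.
- cut_out(query, camera): "region" (420x560 bool, what is visible of it) and "rect" ([centre column, centre row, width, height] in pixels, round what is visible of it).
The state is a dict: "t": time; "q": joint angles; "dq": joint speeds; "effort": joint torques, N m; "tool_pos": TCP position; "tool_rot": TCP orientation; "contact_force": force on the tool from outside, world axes, zero at the start; "wrist_torque": the same for the moment, N m; "opening": finger opening in m; "grip_force": force on a finger pad.
Only numpy, scipy, OpenCV 4.12 (cv2) and the standard library are available. Lean on these libraries where they do the work, as an engineer would, in place of code of your own. Each camera call takes 0.05 s, during which the arm holds its last target. There are 200 camera calls.

## Working session

There is one attempt and no reset: what is moved stays moved. The work goes in short steps, Python scripts to look and compute and a shell command to move; the robot and the scene stay as the last step left them, time stands still between calls to the robot, and variables do not carry over. Pictures are saved under pics/ and viewed, at most 10 in all, crops included, and the job is handed in when it is done.

```bash
mkdir -p pics; ls
python3 - <<'E'
from station import *
import cv2,numpy as np
o=get_obs();print(o)
for n in("side","top"):
    im=get_image(n);cv2.imwrite(f"pics/{n}0.png",im[:,:,::-1])
    c=get_calibration(n);print(n,np.round(c["intrinsics"],1).tolist(),np.round(c["world_from_camera"],4).tolist())
    for q in("bottle_up_center","bottle_up_cap","bottle_down_center","bottle_down_cap","bottle_in_center","bottle_in_cap","chute","stool","canister","jar","mug","bowl"):
        try: print(q,[(np.round(d["rect"]).astype(int).tolist(),round(d["confidence"],2)) for d in cut_out(q,n)[:4]])
        except Exception as e: print(q,e)
E
```

```text
pics
{'t': 0.0, 'q': array([ 1.01904519e+00,  5.33446032e-02,  1.61430184e+00,  7.06530308e-06,
        1.47602488e+00, -1.18958660e-01]), 'dq': array([-0.00133156,  0.00130779, -0.00066403,  0.00089247, -0.0012916 ,
        0.00037447]), 'effort': array([ 2.39480774e-03, -3.93650222e+01, -3.70191729e+01,  7.90890749e-05,
        6.76621363e-03,  1.64208154e-05]), 'tool_pos': array([0.26176985, 0.56684275, 0.23006595]), 'tool_rot': array([-0.67438788, -3.06764671,  0.00307896]), 'contact_force': array([-0.1216325 ,  0.47519133,  0.49273099]), 'wrist_torque': array([-0.03574387, -0.01846575,  0.0027644 ]), 'grip_force': 0.0, 'opening': 0.0856082068912634}
side [[397.4, 0.0, 280.1], [0.0, 397.4, 214.0], [0.0, 0.0, 1.0]] [[0.9959, 0.0632, -0.0651, 0.4582], [-0.0906, 0.7334, -0.6737, -0.6516], [0.0052, 0.6769, 0.7361, 0.9399], [0.0, 0.0, 0.0, 1.0]]
bottle_up_center [([293, 121, 20, 42], 0.65), ([244, 342, 25, 60], 0.58)]
bottle_up_cap [([296, 118, 17, 44], 0.63)]
bottle_down_center [([258, 265, 34, 39], 0.98), ([214, 225, 39, 18], 0.93), ([173, 380, 57, 50], 0.72)]
bottle_down_cap [([257
[... 547 characters left out ...]
0298, -0.0017, 0.0225], [-0.0069, 0.1753, 0.9845, 1.3253], [0.0, 0.0, 0.0, 1.0]]
bottle_up_center [([145, 183, 32, 24], 0.89)]
bottle_up_cap [([145, 182, 35, 27], 0.66)]
bottle_down_center [([394, 312, 32, 48], 0.92), ([285, 244, 44, 33], 0.73)]
bottle_down_cap [([395, 313, 36, 44], 0.77), ([234, 289, 19, 45], 0.73), ([286, 244, 43, 37], 0.7)]
bottle_in_center [([438, 212, 40, 38], 0.78), ([373, 257, 50, 15], 0.76)]
bottle_in_cap [([441, 213, 42, 36], 0.85), ([370, 253, 45, 20], 0.56)]
chute [([373, 207, 65, 124], 0.67)]
stool [([102, 176, 199, 208], 0.93)]
canister [([139, 242, 48, 44], 0.75)]
jar [([94, 221, 40, 29], 0.65)]
mug [([240, 168, 35, 35], 0.73)]
bowl [([295, 138, 45, 42], 0.76)]
```

Run:
```python
import cv2
for n in("side","top"):
    im=cv2.imread(f"pics/{n}0.png");cv2.imwrite(f"pics/{n}0b.png",cv2.resize(im,(800,600),interpolation=cv2.INTER_CUBIC))
```

```text
(no output)
```

View pics/side0b.png

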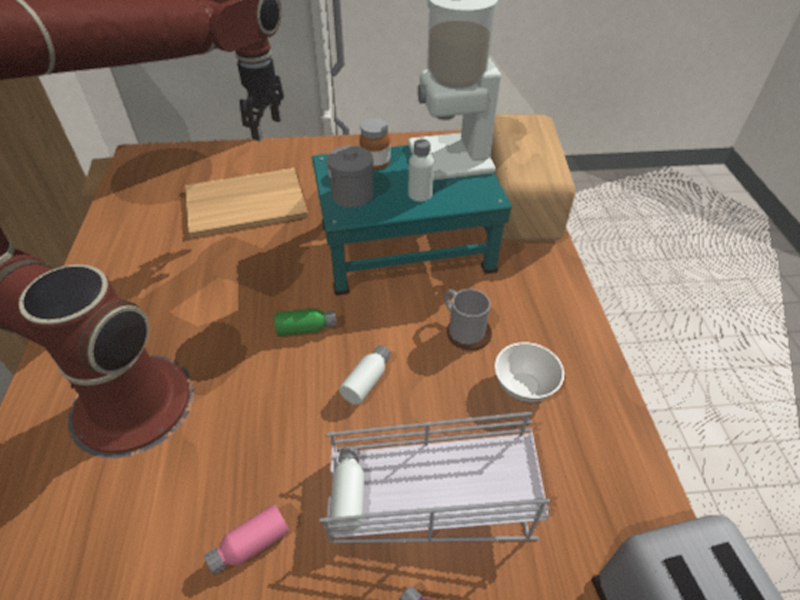

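View pics/top0b.png

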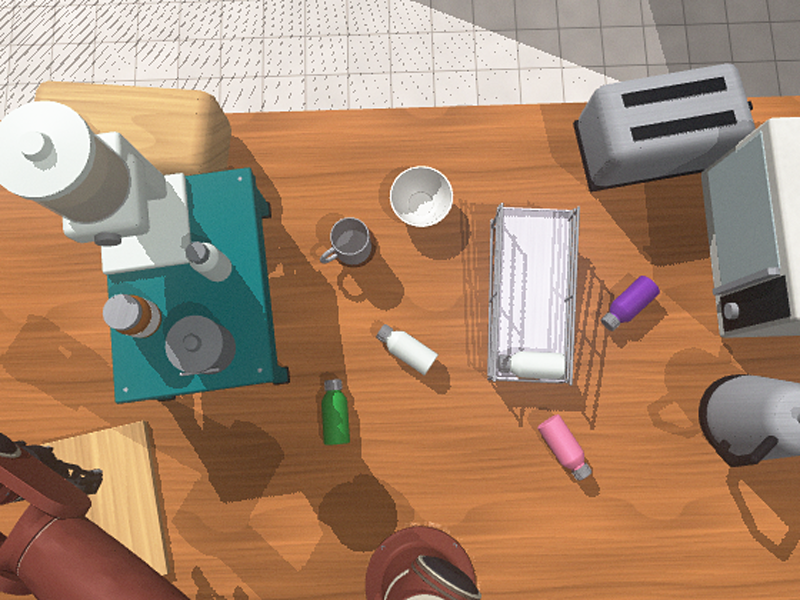

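The side picture shows the white lying bottle at about (365,376), the standing bottle at (421,170) on the stool, and the chute bottle at (347,488) in the 800 px scale. In the top picture they are at (408,350), (207,260) and (535,364).

Candidates for bottle_down in the top view (800 px scale) are green (335,412), pink (565,447), purple (632,302) and white (408,350). White is the one meant, because green and pink are excluded and purple is a look-alike to leave alone. I'll confirm it in an enlarged crop.

Run:
```python
import cv2,numpy as np
s=cv2.imread("pics/side0.png");t=cv2.imread("pics/top0.png")
def c(im,x,y,w,h,k,W=400,H=300):
    r=cv2.resize(im[y:y+h,x:x+w],(w*k,h*k),interpolation=cv2.INTER_CUBIC);o=np.zeros((H,W,3),np.uint8);o[:min(H,h*k),:min(W,w*k)]=r[:H,:W];return o
A=c(t,250,215,66,50,6) ; B=c(t,120,160,66,50,6)
C=c(t,330,130,80,150,4,320,600)[:, :]
D=c(s,270,90,50,50,6)
left=np.vstack([np.hstack([A[:, :400]]),B]);m=np.hstack([left,np.vstack([C])[:600]])
cv2.imwrite("pics/crop1.png",m)
m=np.vstack([np.hstack([c(s,270,90,66,50,6),c(s,225,240,66,50,6)]),c(s,222,285,200,75,4,800,300)])
cv2.imwrite("pics/crop2.png",m)
```

```text
(no output)
```

View pics/crop1.png

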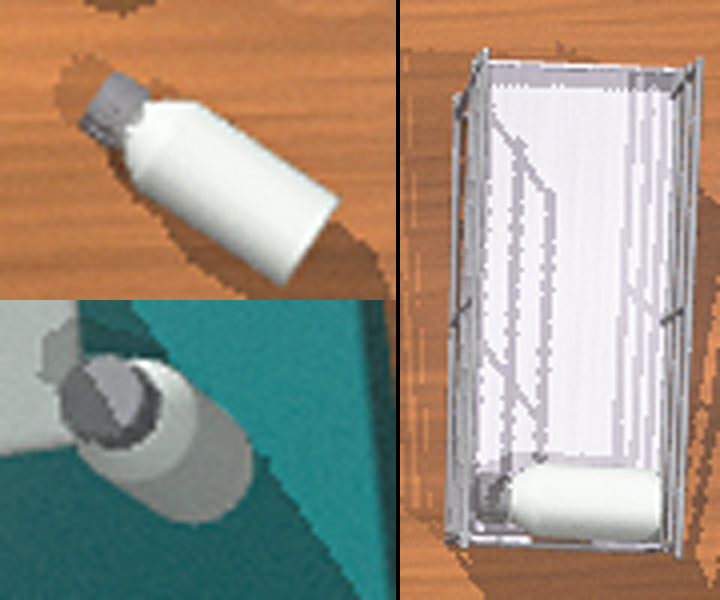

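View pics/crop2.png

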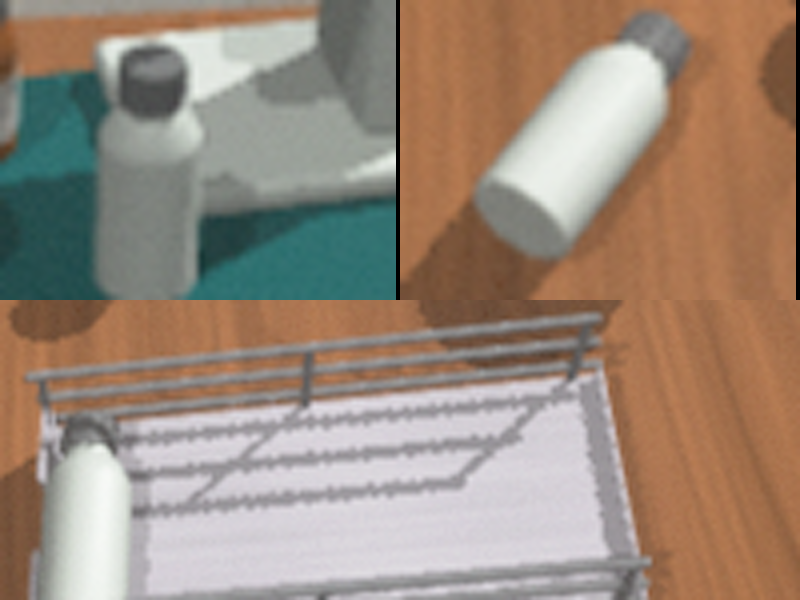

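The crops show a white bottle with its cap at top-view pixel (266,231) and its base at (302,255), so it is the one meant. The standing bottle's cap is at (138,176) in the top view. The bottle in the chute has its cap on the left, which is +y.

```bash
cat > h.py <<'E'
from station import *
import numpy as np,cv2
from scipy.spatial.transform import Rotation as R
from scipy.optimize import least_squares
def ray(n,u,v):
    c=get_calibration(n);M=np.array(c["world_from_camera"]);p=np.linalg.inv(np.array(c["intrinsics"]))@[u,v,1]
    return M[:3,3],M[:3,:3]@[p[0],-p[1],-1]
def atz(n,u,v,z):
    o,d=ray(n,u,v);return (o+d*(z-o[2])/d[2])
def proj(n,P):
    c=get_calibration(n);M=np.linalg.inv(np.array(c["world_from_camera"]));q=M[:3,:3]@P+M[:3,3]
    p=np.array(c["intrinsics"])@[q[0],-q[1],-q[2]];return p[:2]/p[2]
E
python3 - <<'E'
from h import *
obs=[("top",345.5,265.7,(-.165,.07,.058)),("top",397,267,(-.165,-.07,.058)),("top",352,145.5,(.165,.07,.09)),("top",402.5,147.5,(.165,-.07,.09)),
("side",373.2,303,(.165,.07,.085)),("side",229.5,304.2,(-.165,.073,.092)),("side",372,289.2,(.165,.073,.15)),("side",384,350.7,(.165,-.073,.15)),("side",227.5,365.4,(-.165,-.073,.092)),
("top",348.2,254.2,(-.144,.063,.053)),("top",395.5,255.5,(-.144,-.063,.053))]
def W(p,c): return np.array([p[0],p[1],0])+R.from_euler('z',p[2]).apply(c)
f=lambda p:np.concatenate([proj(n,W(p,c))-[u,v] for n,u,v,c in obs])
s=least_squares(f,[.5,-.2,0],loss='soft_l1');print("chute",s.x);print(np.round(s.fun.reshape(-1,2),1).tolist() if s.fun.size==22 else 0)
print("load",W(s.x,(.027,0,.083)))
c=atz("top",265.9,230.9,.026);b=atz("top",301.7,255,.026);print("down top",(c+b)/2,np.linalg.norm(c-b),np.degrees(np.arctan2(*(c-b)[1::-1])))
# side: crop2 (225,240)/6, x-400 : cap end (655,45) base centre(523,220)
c=atz("side",225+265/6-.4,240+30/6-.4,.026);b=atz("side",225+125/6-.4,240+220/6-.4,.026);print("down side",(c+b)/2,np.linalg.norm(c-b),np.degrees(np.arctan2(*(c-b)[1::-1])))
print("up", atz("top",138.3,176.3,.326),atz("side",295,99.9,.326),atz("side",270+145/6-.4,90+287/6-.4,.2))
for q,z in(("canister",.31),("jar",.295),("mug",.09),("bowl",.058)):
    r=cut_out(q,"top")[0]["rect"];print(q,atz("top",r[0],r[1],z-.04))
o=get_obs();print(R.from_rotvec(o["tool_rot"]).as_matrix().round(3))
E
```

```text
chute [ 0.55043322 -0.24314486 -0.07117179]
[[1.2, -1.7], [-0.3, -0.9], [-1.9, 1.9], [-3.4, 1.8], [-4.6, 2.0], [2.2, 0.2], [1.2, 0.3], [1.8, 0.3], [-0.1, -0.4], [0.8, 2.5], [-1.7, 3.0]]
load [ 0.57736487 -0.24506488  0.083     ]
down top [0.4581608  0.01294225 0.026     ] 0.12521436857622195 54.30123672800793
down side [0.45949417 0.01514423 0.026     ] 0.12599526127091926 55.54822290317795
up [0.59324959 0.34431092 0.326     ] [0.59496462 0.34725582 0.326     ] [0.59454771 0.34077883 0.2       ]
canister [0.44724314 0.35559429 0.27      ]
jar [0.50325313 0.47236477 0.255     ]
mug [0.68067147 0.13370374 0.05      ]
bowl [ 0.77704412 -0.03262051  0.018     ]
[[-0.908  0.419  0.   ]
 [ 0.419  0.908  0.   ]
 [-0.     0.    -1.   ]]
```

Run:
```python
from h import *
def T(s,y,h):
    a=np.radians(10);return (s*np.cos(a)-h*np.sin(a),y,.052+s*np.sin(a)+h*np.cos(a))
L=.1675
obs=[("top",345.5,265.7,T(-L,.07,.035)),("top",397,267,T(-L,-.07,.035)),("top",352,145.5,T(L,.07,.009)),("top",402.5,147.5,T(L,-.07,.009)),
("side",373.2,303,T(L,.07,.005)),("side",229.5,304.2,T(-L,.073,.069)),("side",372,289.2,T(L,.073,.069)),("side",384,350.7,T(L,-.073,.069)),("side",227.5,365.4,T(-L,-.073,.069)),
("top",348.2,254.2,T(-L+.026,.063,.026)),("top",395.5,255.5,T(-L+.026,-.063,.026))]
def W(p,c): return np.array([p[0],p[1],0])+R.from_euler('z',p[2]).apply(c)
f=lambda p:np.concatenate([proj(n,W(p,c))-[u,v] for n,u,v,c in obs])
s=least_squares(f,[.5,-.2,0],loss='soft_l1');print("chute",s.x);print(np.round(s.fun.reshape(-1,2),1).tolist())
print("load",W(s.x,(.027,0,.083)))
o=get_obs();Rt=R.from_rotvec(o["tool_rot"])
# pre-grasp above down bottle: tool down, y axis perpendicular to bottle axis
p=np.array([.459,.014,.13]); 
for yaw in (-35.,145.):  # tool y azimuth
    a=np.radians(yaw);y=np.array([np.cos(a),np.sin(a),0]);z=np.array([0,0,-1.]);x=np.cross(y,z);G=R.from_matrix(np.c_[x,y,z])
    print(yaw,Rt.inv().apply(p-o["tool_pos"]).round(3),(Rt.inv()*G).as_rotvec(degrees=True).round(1))
```

```text
chute [ 0.55839423 -0.24363773 -0.07189836]
[[1.1, -2.5], [-0.4, -1.6], [-1.9, -0.2], [-3.4, -0.3], [-1.6, 1.8], [0.6, 0.4], [-0.6, 0.6], [-0.2, 0.5], [-1.9, -0.3], [0.8, -0.4], [-1.8, 0.2]]
load [ 0.58532447 -0.24557731  0.083     ]
-35.0 [-0.411 -0.42   0.101] [  0.   -0.  100.2]
145.0 [-0.411 -0.42   0.101] [  0.    0.  -79.8]
```

```bash
python3 -m crank '[{"offset":[-0.167,-0.272,-0.06],"twist":[0,0,60]},{"offset":[-0.167,-0.272,-0.06],"twist":[0,0,60]},{"offset":[-0.167,-0.272,-0.06],"twist":[0,0,60]},{"offset":[-0.167,-0.272,-0.06],"twist":[0,0,60]},{"offset":[-0.167,-0.272,-0.06],"twist":[0,0,60]},{"offset":[-0.167,-0.272,-0.06],"twist":[0,0,60]},{"offset":[-0.409,-0.426,0.1],"twist":[0,0,100]},{"offset":[-0.409,-0.426,0.1],"twist":[0,0,100]},{"offset":[-0.409,-0.426,0.1],"twist":[0,0,100]},{"offset":[-0.409,-0.426,0.1],"twist":[0,0,100]},{"offset":[-0.409,-0.426,0.1],"twist":[0,0,100]},{"offset":[-0.409,-0.426,0.1],"twist":[0,0,100]},{"offset":[-0.409,-0.426,0.1],"twist":[0,0,100]},{"offset":[-0.409,-0.426,0.1],"twist":[0,0,100]}]' 1 40
python3 - <<'E'
from h import *
o=get_obs();print(o["q"].round(3),R.from_rotvec(o["tool_rot"]).as_matrix().round(3).tolist())
a=get_image("top")[200:290,230:350];b=get_image("side")[215:305,200:320]
cv2.imwrite("pics/h1.png",cv2.resize(np.hstack([a,b]),None,fx=3.3,fy=3.3,interpolation=cv2.INTER_CUBIC)[:,:,::-1])
E
```

```text
t: 3.25
tool_pos: [0.455, 0.01, 0.1324]
tool_rot: [2.783, 1.457, 0.002]
contact_force: [-0.1, -0.1, 0.3]
opening: 0.0853
grip_force: 0.0
[-0.142 -0.292  2.096  0.     1.335  0.464] [[0.57, 0.822, 0.002], [0.822, -0.57, 0.0], [0.001, 0.001, -1.0]]
```

View pics/h1.png

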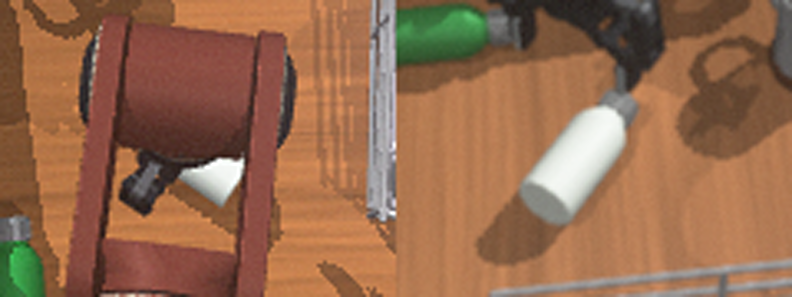

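The gripper sits over the white bottle (top-view body at about (293,254)), fingers either side of its axis. I'll descend and grip.

```bash
python3 -m crank '[{"offset":[0,0,0.04],"twist":[0,0,0]},{"offset":[0,0,0.08],"twist":[0,0,0]},{"offset":[0,0,0.105],"twist":[0,0,0]},{"offset":[0,0,0.121],"twist":[0,0,0]},{"offset":[0,0,0.121],"twist":[0,0,0]}]' 1 40
python3 -m crank '[{"offset":[0,0,0],"twist":[0,0,0]},{"offset":[0,0,0],"twist":[0,0,0]},{"offset":[0,0,0],"twist":[0,0,0]},{"offset":[0,0,0],"twist":[0,0,0]},{"offset":[0,0,0],"twist":[0,0,0]}]' 0 40
python3 - <<'E'
from h import *
o=get_obs();Rt=R.from_rotvec(o["tool_rot"])
yw=-.073;a=np.radians(10)
# chute axes
cx=np.array([np.cos(yw),np.sin(yw),0]);cy=np.array([-np.sin(yw),np.cos(yw),0])
y=cx*np.cos(a)+np.array([0,0,np.sin(a)]);n=np.cross(y,cy);  # along slope
z=-np.cross(y,cy)*1.0
z=z if z[2]<0 else -z
x=np.cross(y,z);G=R.from_matrix(np.c_[x,y,z]);print(x.round(3),y.round(3),z.round(3))
# bottle currently: axis mid rel. to tool: center at (.459,.014,.026)
ctr=Rt.inv().apply(np.array([.459,.014,.026])-o["tool_pos"]);print("ctr in tool",ctr.round(4))
load=np.array([.5853,-.2465,.085])
P=load-G.apply([ctr[0],0,ctr[2]])
for nm,p in(("lift",o["tool_pos"]+[0,0,.15]),("over",P+[0,0,.12]),("load",P)):
    print(nm,p.round(3),Rt.inv().apply(p-o["tool_pos"]).round(3),(Rt.inv()*G).as_rotvec(degrees=True).round(1), "from over, G frame",G.inv().apply(p-P-[0,0,.12]).round(3))
E
```

```text
t: 3.98
tool_pos: [0.4542, 0.0097, 0.0099]
tool_rot: [-2.783, -1.456, 0.002]
contact_force: [0.1, -0.4, 0.5]
opening: 0.0854
grip_force: 0.0
t: 4.6
tool_pos: [0.456, 0.009, 0.0119]
tool_rot: [2.783, 1.455, 0.003]
contact_force: [-2.4, 0.7, 6.4]
opening: 0.0511
grip_force: 41.2
[0.073 0.997 0.   ] [ 0.982 -0.072  0.174] [ 0.173 -0.013 -0.985]
ctr in tool [ 0.0058 -0.0003 -0.0141]
lift [0.456 0.009 0.162] [ 0.    0.   -0.15] [ -9.6   2.6 -30.5] from over, G frame [ 0.251 -0.153  0.003]
over [ 0.587 -0.252  0.191] [-0.14   0.257 -0.179] [ -9.6   2.6 -30.5] from over, G frame [-0. -0.  0.]
load [ 0.587 -0.252  0.071] [-0.14   0.257 -0.059] [ -9.6   2.6 -30.5] from over, G frame [-0.    -0.021  0.118]
```

```bash
python3 -m crank '[{"offset":[0,0,-0.04],"twist":[0,0,0]},{"offset":[0,0,-0.1],"twist":[0,0,0]},{"offset":[-0.02,0.03,-0.15],"twist":[-2,0.5,-6]},{"offset":[-0.05,0.08,-0.179],"twist":[-4,1,-12]},{"offset":[-0.08,0.13,-0.179],"twist":[-6,1.5,-18]},{"offset":[-0.1,0.18,-0.179],"twist":[-8,2,-24]},{"offset":[-0.13,0.235,-0.179],"twist":[-9.6,2.6,-30.5]},{"offset":[-0.14,0.257,-0.179],"twist":[-9.6,2.6,-30.5]},{"offset":[-0.14,0.257,-0.179],"twist":[-9.6,2.6,-30.5]},{"offset":[-0.14,0.257,-0.179],"twist":[-9.6,2.6,-30.5]}]'
python3 - <<'E'
from h import *
o=get_obs();print(o["opening"],o["q"].round(2),R.from_rotvec(o["tool_rot"]).as_matrix().round(3).tolist())
a=get_image("top")[125:285,310:430];b=get_image("side")[240:400,200:420]
cv2.imwrite("pics/h2.png",cv2.resize(np.hstack([a,b]),None,fx=2.35,fy=2.35,interpolation=cv2.INTER_CUBIC)[:,:,::-1])
E
```

```text
t: 5.85
tool_pos: [0.5853, -0.2517, 0.1886]
tool_rot: [2.207, 2.05, 0.175]
contact_force: [-0.4, 0.2, -2.4]
opening: 0.0505
grip_force: 43.3
0.05053354083089872 [-0.56  0.01  1.74  0.08  1.25 -0.51] [[0.073, 0.983, 0.169], [0.997, -0.072, -0.012], [0.001, 0.169, -0.986]]
```

View pics/h2.png

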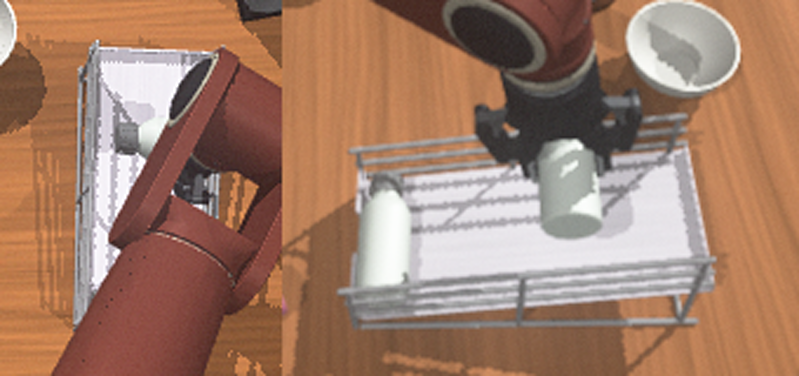

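The bottle hangs over the upper half of the chute, cap to the +y side (cap end at about top-view pixel (360,183)). I'll check how well it is centred.

Run:
```python
from h import *
o=get_obs();Rt=R.from_rotvec(o["tool_rot"]);p=o["tool_pos"]
c=p+Rt.apply([.0058,0,-.0141]);cap=c+Rt.apply([.063,0,0]);base=c-Rt.apply([.063,0,0])
print("centre",c.round(4),"pred cap end px",proj("top",cap),"seen 359.8,183.3; base pred side",proj("side",base),"seen",200+(571-282)/2.35,240+215/2.35)
```

```text
centre [ 0.5835 -0.2453  0.2029] pred cap end px [358.64029439 183.62060167] seen 359.8,183.3; base pred side [323.4417357 335.6965819] seen 322.97872340425533 331.48936170212767
```

```bash
python3 -m crank '[{"offset":[0,-0.006,0.04],"twist":[0,0,0]},{"offset":[0,-0.012,0.075],"twist":[0,0,0]},{"offset":[0,-0.016,0.095],"twist":[0,0,0]},{"offset":[0,-0.018,0.106],"twist":[0,0,0]},{"offset":[0,-0.0185,0.111],"twist":[0,0,0]},{"offset":[0,-0.0185,0.111],"twist":[0,0,0]}]'
```

```text
t: 6.7
tool_pos: [0.5872, -0.2529, 0.0777]
tool_rot: [2.205, 2.048, 0.176]
contact_force: [-0.7, -0.6, -2.4]
opening: 0.0509
grip_force: 43.4
```

```bash
python3 -m crank '[{"offset":[0,0,0.003],"twist":[0,0,0]},{"offset":[0,0,0.005],"twist":[0,0,0]},{"offset":[0,0,0.006],"twist":[0,0,0]},{"offset":[0,0,0.006],"twist":[0,0,0]}]'
```

```text
t: 7.2
tool_pos: [0.5876, -0.2527, 0.0708]
tool_rot: [2.206, 2.049, 0.176]
contact_force: [0.2, 0.0, -2.2]
opening: 0.0511
grip_force: 43.4
```

```bash
python3 -m crank '[{"offset":[0,0,0.001],"twist":[0,0,0]},{"offset":[0,0,0.002],"twist":[0,0,0]},{"offset":[0,0,0.002],"twist":[0,0,0]}]'
python3 -m crank '[{"offset":[0,0,0],"twist":[0,0,0]},{"offset":[0,0,0],"twist":[0,0,0]},{"offset":[0,0,0],"twist":[0,0,0]},{"offset":[0,0,0],"twist":[0,0,0]},{"offset":[0,0,0],"twist":[0,0,0]}]' 1 40
```

```text
t: 7.58
tool_pos: [0.588, -0.2528, 0.0696]
tool_rot: [2.206, 2.049, 0.175]
contact_force: [-4.6, 0.8, 3.4]
opening: 0.0508
grip_force: 44.0
t: 8.2
tool_pos: [0.588, -0.2528, 0.0689]
tool_rot: [2.206, 2.049, 0.176]
contact_force: [-0.6, 0.7, -0.3]
opening: 0.0855
grip_force: 0.1
```

```bash
python3 -m crank '[{"offset":[0,0,-0.01],"twist":[0,0,0]},{"offset":[0,0,-0.025],"twist":[0,0,0]},{"offset":[0,0,-0.05],"twist":[0,0,0]},{"offset":[0,0,-0.1],"twist":[0,0,0]},{"offset":[0,0,-0.15],"twist":[0,0,0]},{"offset":[0.05,0,-0.18],"twist":[0,0,0]},{"offset":[0.1,0,-0.2],"twist":[0,0,0]},{"offset":[0.16,0,-0.22],"twist":[0,0,0]},{"offset":[0.2,0,-0.22],"twist":[0,0,0]},{"offset":[0.2,0,-0.22],"twist":[0,0,0]}]'
python3 - <<'E'
from h import *
o=get_obs();print(o["q"].round(3),R.from_rotvec(o["tool_rot"]).as_matrix().round(3).tolist())
a=get_image("top")[125:285,310:430];b=get_image("side")[240:400,200:420]
cv2.imwrite("pics/h3.png",cv2.resize(np.hstack([a,b]),None,fx=2.35,fy=2.35,interpolation=cv2.INTER_CUBIC)[:,:,::-1])
E
```

```text
t: 9.45
tool_pos: [0.5654, -0.048, 0.2878]
tool_rot: [2.2, 2.052, 0.179]
contact_force: [-0.1, -0.8, 0.0]
opening: 0.0854
grip_force: 0.0
[-0.229 -0.23   1.792  0.027  1.407 -0.162] [[0.069, 0.982, 0.173], [0.998, -0.068, -0.013], [-0.001, 0.174, -0.985]]
```

View pics/h3.png

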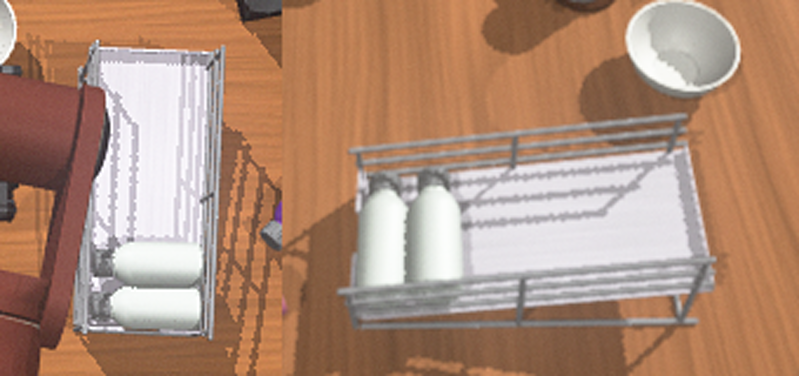

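Two bottles now lie square against the lip, at about (155,308) and (157,262) in the crop, caps on +y. Next is the standing bottle: I'll check the dispenser and stool edges and work out the pregrasp.

```bash
cat >> h.py <<'E'
def frame(psi,phi):
    a,f=np.radians([psi,phi]);d=np.array([np.cos(a),np.sin(a),0]);z=d*np.cos(f)-np.array([0,0,np.sin(f)]);y=np.array([d[1],-d[0],0]);return R.from_matrix(np.c_[np.cross(y,z),y,z]),d
def rel(p,G):
    o=get_obs();Rt=R.from_rotvec(o["tool_rot"]);return Rt.inv().apply(p-o["tool_pos"]).round(3).tolist(),(Rt.inv()*G).as_rotvec(degrees=True).round(1).tolist()
E
python3 - <<'E'
from h import *
k=.7
print("stool",[atz("top",u*k,v*k,.2).round(3)[:2].tolist() for u,v in((115,402),(274,383),(250,170))])
print("foot",[atz("top",u*k,v*k,.215).round(3)[:2].tolist() for u,v in((103,272),(190,262),(187,175))])
B=np.array([.594,.344,.24])
G,d=frame(80,25);g=B+G.apply([0,0,.019]);print("g",g,"pre",g-.15*d+[0,0,.04],rel(g-.15*d+[0,0,.04],G))
t=get_image("top");print([ (np.round(x["rect"]).tolist(),x["confidence"]) for x in cut_out("bottle_up_cap","top")])
cv2.imwrite("pics/h4.png",np.hstack([cv2.resize(t[150:230,90:200],None,fx=3.6,fy=3.6),cv2.resize(get_image("side")[60:140,230:340],None,fx=3.6,fy=3.6)])[:,:,::-1])
E
```

```text
stool [[0.361, 0.522], [0.386, 0.245], [0.779, 0.292]]
foot [[0.59, 0.548], [0.603, 0.393], [0.767, 0.403]]
g [0.5969902  0.36095824 0.23197025] pre [0.57094297 0.21323708 0.27197025] ([0.263, -0.016, 0.012], [5.5, 64.3, 10.8])
[([147.0, 181.0, 37.0, 27.0], 0.9), ([258.0, 170.0, 8.0, 31.0], 0.56)]
```

View pics/h4.png

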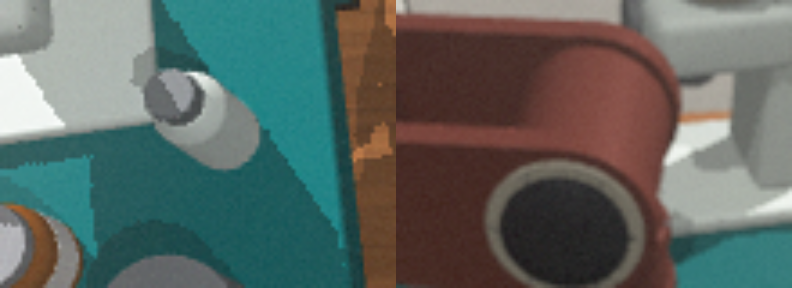

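The crop shows the standing bottle unmoved, cap at about (175,97). The dispenser's foot edge is just behind it, 20 mm beyond its far side. Moving to pregrasp.

```bash
python3 -m crank '[{"offset":[0.038,-0.002,0.002],"twist":[0.8,9.2,1.5]},{"offset":[0.075,-0.005,0.003],"twist":[1.6,18.4,3.1]},{"offset":[0.113,-0.007,0.005],"twist":[2.4,27.6,4.6]},{"offset":[0.15,-0.009,0.007],"twist":[3.1,36.7,6.2]},{"offset":[0.188,-0.011,0.009],"twist":[3.9,45.9,7.7]},{"offset":[0.225,-0.014,0.01],"twist":[4.7,55.1,9.3]},{"offset":[0.263,-0.016,0.012],"twist":[5.5,64.3,10.8]},{"offset":[0.263,-0.016,0.012],"twist":[5.5,64.3,10.8]},{"offset":[0.263,-0.016,0.012],"twist":[5.5,64.3,10.8]}]' 1 60
python3 - <<'E'
from h import *
o=get_obs();print(o["q"].round(3))
B=np.array([.594,.344,.24]);G,d=frame(80,25);g=B+G.apply([0,0,.019])
print(rel(g-.15*d+[0,0,.04],G),rel(g-.06*d+[0,0,.01],G),rel(g,G))
cv2.imwrite("pics/h5.png",np.hstack([cv2.resize(get_image("top")[150:250,90:220],None,fx=3,fy=3),cv2.resize(get_image("side")[50:150,230:360],None,fx=3,fy=3)])[:,:,::-1])
E
```

```text
t: 10.82
tool_pos: [0.5717, 0.2117, 0.2715]
tool_rot: [-1.68, -1.407, -1.069]
contact_force: [0.3, -0.4, 0.4]
opening: 0.0855
grip_force: 0.0
[-0.212 -0.071  1.945  1.142  1.474 -0.29 ]
([0.001, -0.001, 0.001], [0.1, 0.1, -0.1]) ([0.012, -0.001, 0.095], [0.1, 0.1, -0.1]) ([0.028, -0.001, 0.154], [0.1, 0.1, -0.1])
```

View pics/h5.png

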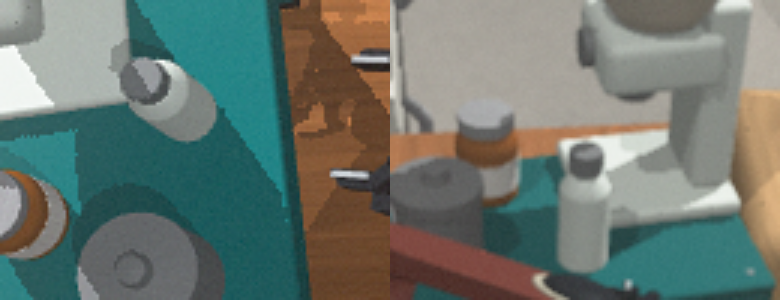

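The bottle is upright at crop (583,210) in the side view, and the fingers are level with it on either side in the top view, midpoint about (345,120). Closing in.

```bash
python3 -m crank '[{"offset":[0.006,-0.001,0.045],"twist":[0,0,0]},{"offset":[0.012,-0.001,0.09],"twist":[0,0,0]},{"offset":[0.018,-0.001,0.115],"twist":[0,0,0]},{"offset":[0.024,-0.001,0.138],"twist":[0,0,0]},{"offset":[0.027,-0.001,0.15],"twist":[0,0,0]},{"offset":[0.028,-0.001,0.154],"twist":[0,0,0]},{"offset":[0.028,-0.001,0.154],"twist":[0,0,0]}]' 1 60
python3 - <<'E'
from h import *
im=cut_out("bottle_up_center","top");t=get_image("top");s=get_image("side")
cv2.imwrite("pics/h6.png",np.hstack([cv2.resize(t[150:250,90:220],None,fx=3,fy=3),cv2.resize(s[50:150,230:360],None,fx=3,fy=3)])[:,:,::-1])
E
```

```text
t: 11.8
tool_pos: [0.5967, 0.3617, 0.2317]
tool_rot: [-1.679, -1.406, -1.069]
contact_force: [-0.2, 0.3, 0.0]
opening: 0.0858
grip_force: 0.0
```

View pics/h6.png

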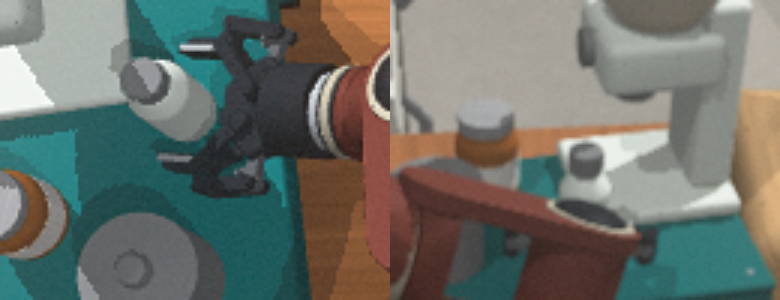

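The bottle, at crop (170,100), stands upright between the two fingers at (200,47) and (175,160). Closing.

```bash
python3 -m crank '[{"offset":[0,0,0],"twist":[0,0,0]},{"offset":[0,0,0],"twist":[0,0,0]},{"offset":[0,0,0],"twist":[0,0,0]},{"offset":[0,0,0],"twist":[0,0,0]},{"offset":[0,0,0],"twist":[0,0,0]}]' 0 60
python3 - <<'E'
from h import *
o=get_obs();Rt=R.from_rotvec(o["tool_rot"]);ax=Rt.inv().apply([0,0,1.])
print("axis in tool",ax.round(3))
# bottle centre in tool: on line through (.594,.344) projected: keep lateral 0
C=np.array([.594,.344,.263]);c=Rt.inv().apply(C-o["tool_pos"]);print("ctr tool",c.round(4))
c[1]=0
yw=-.073;cy=np.array([-np.sin(yw),np.cos(yw),0]);cx=np.array([np.cos(yw),np.sin(yw),0])
# target: bottle axis->cy, tool y->cx ; tool z = comb
zt=ax[0]; G=None
A=np.c_[[0,1,0],ax,np.cross([0,1,0],ax)];B=np.c_[cx,cy,np.cross(cx,cy)]
ax2=ax.copy();ax2[1]=0;ax2/=np.linalg.norm(ax2);A=np.c_[[0,1,0],ax2,np.cross([0,1,0],ax2)]
a=np.radians(10);sx=cx*np.cos(a)+[0,0,np.sin(a)];B2=np.c_[sx,cy,np.cross(sx,cy)]
G=R.from_matrix(B2@A.T);print(G.as_matrix().round(3))
load=np.array([.5853,-.2455,.085])
over=load+[0,0,.16]-G.apply(c)
np.save("G.npy",G.as_matrix());np.save("c.npy",c)
print("lift",rel(o["tool_pos"]+[0,0,.1],Rt),"back",rel(o["tool_pos"]+[-.02,-.2,.12],Rt));print("over",over.round(3),rel(over,G))
E
```

```text
t: 12.58
tool_pos: [0.5968, 0.3619, 0.2316]
tool_rot: [-1.679, -1.405, -1.069]
contact_force: [-0.2, -3.2, 1.4]
opening: 0.0502
grip_force: 62.5
axis in tool [ 0.906 -0.001 -0.422]
ctr tool [ 0.0208  0.0004 -0.0297]
[[ 0.139  0.982  0.126]
 [ 0.899 -0.072 -0.433]
 [-0.416  0.174 -0.893]]
lift ([0.091, -0.0, -0.042], [0.0, 0.0, 0.0]) back ([0.024, 0.015, -0.232], [0.0, 0.0, 0.0])
over [ 0.586 -0.277  0.227] ([-0.271, 0.102, -0.57], [-8.2, -89.1, -10.0])
```

```bash
python3 -m crank '[{"offset":[0.018,0,-0.009],"twist":[0,0,0]},{"offset":[0.036,0,-0.017],"twist":[0,0,0]},{"offset":[0.036,0.004,-0.06],"twist":[0,0,0]},{"offset":[0.034,0.008,-0.11],"twist":[0,0,0]},{"offset":[0.03,0.012,-0.17],"twist":[0,0,0]},{"offset":[0.024,0.015,-0.232],"twist":[0,0,0]},{"offset":[-0.005,0.024,-0.266],"twist":[-0.8,-8.9,-1]},{"offset":[-0.035,0.032,-0.3],"twist":[-1.6,-17.8,-2]},{"offset":[-0.065,0.041,-0.333],"twist":[-2.5,-26.7,-3]},{"offset":[-0.094,0.05,-0.367],"twist":[-3.3,-35.6,-4]},{"offset":[-0.124,0.058,-0.4],"twist":[-4.1,-44.6,-5]}]'
python3 - <<'E'
from h import *
o=get_obs();print(o["q"].round(2))
G=R.from_matrix(np.load("G.npy"));c=np.load("c.npy");over=np.array([.5853,-.2455,.245])-G.apply(c);print(rel(over,G))
E
```

```text
t: 13.95
tool_pos: [0.5813, -0.0582, 0.2899]
tool_rot: [-2.234, -1.938, -0.503]
contact_force: [0.3, 0.3, -2.3]
opening: 0.0504
grip_force: 63.7
[-0.4  -0.13  1.72  0.37  1.53 -0.27]
([-0.225, 0.033, -0.011], [-4.0, -44.2, -4.9])
```

```bash
python3 -m crank '[{"offset":[-0.045,0.007,-0.002],"twist":[-0.8,-8.8,-1]},{"offset":[-0.09,0.013,-0.004],"twist":[-1.6,-17.7,-2]},{"offset":[-0.135,0.02,-0.007],"twist":[-2.4,-26.5,-2.9]},{"offset":[-0.18,0.026,-0.009],"twist":[-3.2,-35.4,-3.9]},{"offset":[-0.225,0.033,-0.011],"twist":[-4,-44.2,-4.9]},{"offset":[-0.225,0.033,-0.011],"twist":[-4,-44.2,-4.9]},{"offset":[-0.225,0.033,-0.011],"twist":[-4,-44.2,-4.9]}]'
python3 - <<'E'
from h import *
o=get_obs();print(o["q"].round(2));Rt=R.from_rotvec(o["tool_rot"])
G=R.from_matrix(np.load("G.npy"));c=np.load("c.npy");P=lambda h:np.array([.5853,-.2455,.083+h])-G.apply(c)
for h in(.16,.1,.05,.01,0,-.003):print(h,P(h).round(3),rel(P(h),G))
ax=np.array([.906,0,-.423]);ctr=o["tool_pos"]+Rt.apply(c)
print("cap end",proj("top",ctr+.063*Rt.apply(ax)),"base end",proj("side",ctr-.063*Rt.apply(ax)),(ctr).round(3))
get_image("top");get_image("side")
for n in("top","side"):
  for d in cut_out("bottle_up_center",n)[:4]: print(n,np.round(d["rect"]),round(d["confidence"],2))
E
```

```text
t: 14.82
tool_pos: [0.5867, -0.2745, 0.2252]
tool_rot: [2.023, 1.807, -0.271]
contact_force: [0.4, 0.6, -2.2]
opening: 0.0502
grip_force: 63.6
[-0.4  -0.05  1.77 -0.39  1.14 -0.18]
0.16 [ 0.586 -0.277  0.225] ([-0.002, -0.0, 0.001], [-0.0, -0.4, -0.1])
0.1 [ 0.586 -0.277  0.165] ([0.022, -0.011, 0.055], [-0.0, -0.4, -0.1])
0.05 [ 0.586 -0.277  0.115] ([0.043, -0.019, 0.1], [-0.0, -0.4, -0.1])
0.01 [ 0.586 -0.277  0.075] ([0.059, -0.026, 0.135], [-0.0, -0.4, -0.1])
0 [ 0.586 -0.277  0.065] ([0.063, -0.028, 0.144], [-0.0, -0.4, -0.1])
-0.003 [ 0.586 -0.277  0.062] ([0.064, -0.029, 0.147], [-0.0, -0.4, -0.1])
cap end [360.47803303 179.01632875] base end [326.25234904 324.99094718] [ 0.586 -0.243  0.243]
top [408. 181.  19.  19.] 0.7
side [328. 312.  33.  45.] 0.96
```

```bash
python3 -m crank '[{"offset":[0.01,-0.006,0.03],"twist":[0,-0.4,0]},{"offset":[0.022,-0.011,0.055],"twist":[0,-0.4,0]},{"offset":[0.034,-0.015,0.08],"twist":[0,-0.4,0]},{"offset":[0.043,-0.019,0.1],"twist":[0,-0.4,0]},{"offset":[0.052,-0.023,0.12],"twist":[0,-0.4,0]},{"offset":[0.057,-0.025,0.13],"twist":[0,-0.4,0]},{"offset":[0.059,-0.026,0.136],"twist":[0,-0.4,0]},{"offset":[0.06,-0.0265,0.138],"twist":[0,-0.4,0]},{"offset":[0.06,-0.0265,0.138],"twist":[0,-0.4,0]}]'
```

```text
t: 16.15
tool_pos: [0.5865, -0.2783, 0.0724]
tool_rot: [2.017, 1.802, -0.28]
contact_force: [-0.2, 0.0, -0.9]
opening: 0.0499
grip_force: 64.2
```

```bash
python3 -m crank '[{"offset":[0.001,0,0.002],"twist":[0,0,0]},{"offset":[0.0015,-0.0005,0.0035],"twist":[0,0,0]},{"offset":[0.0015,-0.0005,0.0035],"twist":[0,0,0]}]'
```

```text
t: 16.52
tool_pos: [0.5866, -0.2785, 0.0722]
tool_rot: [2.017, 1.801, -0.283]
contact_force: [-14.5, 10.7, 21.2]
opening: 0.0502
grip_force: 67.0
```

```bash
python3 -m crank '[{"offset":[-0.01,0.004,-0.02],"twist":[0,0,0]},{"offset":[-0.025,0.01,-0.054],"twist":[0,0,0]},{"offset":[-0.025,0.01,-0.054],"twist":[0,0,0]},{"offset":[-0.025,0.01,-0.054],"twist":[0,0,0]}]'
python3 - <<'E'
from h import *
o=get_obs();Rt=R.from_rotvec(o["tool_rot"]);print(o["tool_pos"].round(4),o["contact_force"].round(1))
c=np.load("c.npy");ctr=o["tool_pos"]+Rt.apply(c);ax=Rt.apply([.906,0,-.423]);print("ctr",ctr.round(4),"ax",ax.round(3),"tool",Rt.as_matrix().round(3).tolist())
prof=[(-.063,.026),(-.02,.026),(.021,.026),(.041,.0165),(.063,.0165)]
def hull(n,ctr,ax):
    u=np.cross(ax,[0,0,1]);u/=np.linalg.norm(u);v=np.cross(ax,u)
    P=[proj(n,ctr+s*ax+r*(np.cos(t)*u+np.sin(t)*v)) for s,r in prof for t in np.linspace(0,6.28,24)]
    return np.array(P,np.float32)
for n in("top","side"):
    im=get_image(n);np.save(f"im_{n}.npy",im)
    h=hull(n,ctr,ax);print(n,"pred box",h.min(0).round(1),h.max(0).round(1))
    for q in("bottle_up_center","bottle_up_cap"):
      for d in cut_out(q,n)[:3]:
        m=d["region"];ys,xs=np.nonzero(m);print(q,round(d["confidence"],2),xs.min(),ys.min(),xs.max(),ys.max(),m.sum())
E
```

```text
t: 17.02
tool_pos: [0.5852, -0.2778, 0.1268]
tool_rot: [2.019, 1.804, -0.281]
contact_force: [-0.6, -1.1, -3.2]
opening: 0.0504
grip_force: 64.0
[ 0.5852 -0.2778  0.1268] [-0.6 -1.1 -3.2]
ctr [ 0.5844 -0.2462  0.1447] ax [0.074 0.997 0.001] tool [[0.139, 0.983, 0.123], [0.899, -0.073, -0.433], [-0.416, 0.171, -0.893]]
top pred box [354.3 179.1] [404.8 199.7]
bottle_up_center 0.61 393 181 404 199 184
bottle_up_cap 0.58 391 181 404 199 203
side pred box [306.5 291.7] [334. 354.]
bottle_up_center 0.95 308 314 333 354 914
bottle_up_center 0.47 347 240 394 280 1530
bottle_up_cap 0.92 308 315 333 354 899
```

Run:
```python
from h import *
im=cv2.imread("pics/top0.png",0);c=np.array([.5584,-.2436]);yw=-.072
def W(x,y,z): return np.r_[c,0]+R.from_euler('z',yw).apply([x,y,z])
for s in(-.06,.0,.027,.06):
    r=[proj("top",W(s-.17*h,y,.052+s*.176+h)).round(1).tolist() for y,h in((.07,0),(-.07,0),(.073,.069),(-.073,.069))]
    print(s,r);row=int(round(r[0][1]));row2=int(round(r[1][1]));print(" L",im[row,338:360].tolist(),"\n R",im[row2,390:412].tolist())
b=np.load("im_side.npy");b=cv2.cvtColor(b,cv2.COLOR_RGB2GRAY)
im=cv2.imread("pics/side0.png",0)
for s in(.06,):
    for y,h in((.07,0),(-.07,0),(.073,.069),(-.073,.069)):
        p=proj("side",W(s-.17*h,y,.052+s*.176+h));k=int(round(p[0]));q=int(round(p[1]));print(p.round(1),q-8,im[q-8:q+9,k].tolist())
```

```text
-0.06 [[346.4, 224.8], [395.1, 226.8], [348.9, 225.6], [402.5, 227.9]]
 L [134, 138, 136, 136, 177, 129, 130, 161, 161, 174, 152, 192, 191, 244, 243, 238, 242, 246, 193, 185, 189, 243] 
 R [244, 244, 211, 201, 248, 198, 192, 115, 170, 173, 135, 196, 116, 102, 105, 148, 148, 147, 105, 102, 102, 146]
0.0 [[347.3, 203.7], [395.9, 205.7], [349.8, 203.4], [403.4, 205.5]]
 L [122, 126, 128, 126, 146, 168, 87, 163, 161, 126, 177, 149, 199, 196, 244, 243, 240, 242, 245, 195, 193, 195] 
 R [216, 210, 209, 211, 210, 249, 200, 191, 115, 179, 148, 156, 200, 112, 109, 110, 108, 109, 151, 148, 149, 107]
0.027 [[347.7, 194.2], [396.3, 196.2], [350.2, 193.3], [403.8, 195.5]]
 L [128, 120, 122, 124, 128, 176, 92, 119, 158, 175, 172, 182, 168, 193, 245, 242, 241, 241, 243, 247, 189, 188] 
 R [218, 214, 246, 209, 212, 248, 216, 168, 168, 139, 196, 109, 184, 139, 105, 103, 105, 104, 107, 104, 148, 147]
0.06 [[348.1, 182.6], [396.8, 184.6], [350.7, 181.1], [404.3, 183.2]]
 L [121, 126, 121, 123, 113, 176, 113, 122, 164, 159, 154, 185, 142, 193, 191, 237, 241, 238, 241, 244, 188, 187] 
 R [215, 210, 243, 243, 207, 210, 248, 171, 191, 111, 182, 135, 156, 193, 106, 105, 107, 102, 105, 110, 107, 107]
[327.7 310.2] 302 [119, 119, 137, 137, 119, 155, 195, 208, 210, 187, 151, 154, 183, 207, 209, 210, 211]
[334. 367.] 359 [148, 142, 175, 188, 157, 144, 143, 183, 174, 100, 86, 88, 90, 85, 82, 84, 87]
[325.4 294.4] 286 [119, 116, 117, 116, 121, 119, 124, 142, 137, 110, 116, 121, 135, 147, 131, 115, 124]
[332.1 355.5] 348 [213, 216, 217, 215, 204, 172, 152, 136, 171, 214, 188, 152, 134, 169, 187, 152, 151]
```

The masks confirm the bottle's pose in the grip, and the wires suggest the chute's middle is about 3 mm further to +y than I had it. I'll shift by that and lower again.

```bash
python3 -m crank '[{"offset":[0.012,-0.004,0.02],"twist":[0,0,0]},{"offset":[0.019,-0.0065,0.035],"twist":[0,0,0]},{"offset":[0.0235,-0.008,0.043],"twist":[0,0,0]},{"offset":[0.0248,-0.0084,0.0454],"twist":[0,0,0]},{"offset":[0.0248,-0.0084,0.0454],"twist":[0,0,0]}]'
python3 -m crank '[{"offset":[0.0004,-0.0002,0.001],"twist":[0,0,0]},{"offset":[0.0004,-0.0002,0.001],"twist":[0,0,0]}]'
```

```text
t: 17.95
tool_pos: [0.5866, -0.2748, 0.0755]
tool_rot: [2.018, 1.804, -0.281]
contact_force: [-0.3, -0.5, -1.7]
opening: 0.0507
grip_force: 64.0
t: 18.2
tool_pos: [0.5867, -0.2749, 0.075]
tool_rot: [2.018, 1.803, -0.28]
contact_force: [0.8, -0.6, -2.3]
opening: 0.0502
grip_force: 64.0
```

```bash
python3 -m crank '[{"offset":[0.0004,-0.0002,0.001],"twist":[0,0,0]},{"offset":[0.0008,-0.0004,0.002],"twist":[0,0,0]},{"offset":[0.0008,-0.0004,0.002],"twist":[0,0,0]}]'
python3 -m crank '[{"offset":[0.0004,-0.0002,0.001],"twist":[0,0,0]},{"offset":[0.0004,-0.0002,0.001],"twist":[0,0,0]}]'
```

```text
t: 18.58
tool_pos: [0.5864, -0.275, 0.0723]
tool_rot: [2.018, 1.804, -0.281]
contact_force: [-0.1, -0.4, -1.1]
opening: 0.0504
grip_force: 64.2
t: 18.82
tool_pos: [0.5865, -0.275, 0.0723]
tool_rot: [2.018, 1.803, -0.282]
contact_force: [-4.8, 3.3, 5.6]
opening: 0.0507
grip_force: 65.0
```

Contact comes at the same height after the shift, so it is the tray. Releasing.

```bash
python3 -m crank '[{"offset":[0,0,-0.001],"twist":[0,0,0]},{"offset":[0,0,-0.001],"twist":[0,0,0]},{"offset":[0,0,-0.001],"twist":[0,0,0]},{"offset":[0,0,-0.02],"twist":[0,0,0]},{"offset":[0,0,-0.05],"twist":[0,0,0]},{"offset":[0,0,-0.1],"twist":[0,0,0]},{"offset":[0,0,-0.16],"twist":[0,0,0]},{"offset":[0,0,-0.22],"twist":[0,0,0]},{"offset":[0.05,0,-0.27],"twist":[0,0,0]},{"offset":[0.1,0,-0.3],"twist":[0,0,0]},{"offset":[0.12,0,-0.33],"twist":[0,0,0]},{"offset":[0.12,0,-0.33],"twist":[0,0,0]}]' 1
python3 - <<'E'
from h import *
for n in("top","side"):
    im=get_image(n);cv2.imwrite(f"pics/f_{n}.png",im[:,:,::-1])
    hsv=cv2.cvtColor(im,cv2.COLOR_RGB2HSV)
    for q in("bottle_up_center","bottle_down_center","bottle_in_center"):
        for d in cut_out(q,n)[:5]:
            m=d["region"];r=cv2.minAreaRect(np.argwhere(m)[:,::-1].astype(np.float32));print(n,q,round(d["confidence"],2),np.round(d["rect"]).tolist(),"angle",np.round(r[1],0),round(r[2],1))
c=np.array([.5584,-.2436]);yw=-.072
for x in(-.144,-.092,-.041):
    W=lambda y:np.r_[c,0]+R.from_euler('z',yw).apply([x,y,.079+x*.176]);print(x,[proj(n,W(y)).round(1).tolist() for n in("top","side") for y in(.063,0,-.063)])
E
```

```text
t: 20.32
tool_pos: [0.5629, -0.0216, 0.3191]
tool_rot: [2.013, 1.805, -0.274]
contact_force: [-0.8, 0.0, 0.5]
opening: 0.0855
grip_force: 0.0
top bottle_up_center 0.63 [373.0, 218.0, 51.0, 14.0] angle [17. 46.] 90.0
top bottle_down_center 0.94 [396.0, 313.0, 30.0, 48.0] angle [48. 18.] 56.3
top bottle_down_center 0.58 [372.0, 238.0, 49.0, 19.0] angle [19. 47.] 90.0
top bottle_down_center 0.31 [373.0, 218.0, 51.0, 22.0] angle [19. 47.] 90.0
top bottle_in_center 0.74 [442.0, 211.0, 42.0, 40.0] angle [19. 46.] 45.0
top bottle_in_center 0.7 [373.0, 257.0, 48.0, 16.0] angle [47. 18.] 2.4
top bottle_in_center 0.56 [372.0, 208.0, 66.0, 125.0] angle [ 62. 122.] 2.1
top bottle_in_center 0.2 [372.0, 236.0, 52.0, 22.0] angle [18. 47.] 90.0
side bottle_up_center 0.92 [288.0, 339.0, 25.0, 60.0] angle [58. 23.] 86.8
side bottle_up_center 0.25 [306.0, 336.0, 163.0, 92.0] angle [ 89. 159.] 84.3
side bottle_down_center 0.86 [215.0, 224.0, 43.0, 17.0] angle [17. 43.] 84.6
side bottle_down_center 0.74 [175.0, 381.0, 58.0, 48.0] angle [24. 62.] 56.3
side bottle_down_center 0.65 [268.0, 342.0, 20.0, 62.0] angle [58. 22.] 90.0
side bottle_in_center 0.66 [287.0, 415.0, 16.0, 10.0] angle [ 8. 15.] 90.0
side bottle_in_center 0.57 [242.0, 342.0, 25.0, 61.0] angle [56. 21.] 90.0
-0.144 [[349.0, 253.8], [371.4, 254.7], [393.7, 255.7], [244.6, 315.8], [243.5, 340.2], [242.3, 367.0]]
-0.092 [[349.8, 235.1], [372.1, 236.1], [394.5, 237.0], [265.8, 313.6], [265.6, 338.1], [265.5, 365.0]]
-0.041 [[350.5, 216.8], [372.9, 217.7], [395.2, 218.7], [286.8, 311.5], [287.6, 336.1], [288.5, 363.0]]
```

All three bottles are where they should be, square and in a row, and the arm is clear of everything. Handing in.

```bash
python3 -c "
from station import *
get_image('top');print(finish_job())"
```

```text
the job is handed in; nothing more can be done
None
```

The job is handed in at about 21 s of robot time: the final detections put all three bottles in a row at the low end of the chute, square across it and with both loose bottles laid cap to the +y side, but the hand-in returned no verdict and I did not re-check where the canister, jar, mug, coaster and bowl ended up.

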